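Load a heat sink into a spring clamp with a flat lifter

ROBOT

A 6-joint arm with a two-finger parallel gripper is mounted at the origin on a cart in front of the work surface, level with it; the furniture and walls round the work are solid. World frame = base frame: x ahead of the robot, y to its left, z up, the work surface at z = 0. Lengths are in mm, angles in rad, forces in N, time in s.
With the tool pointing down it reaches from about 350 to 875 mm from the base axis. Payload 4.2 kg.
Tool frame: the origin (TCP) lies between the finger pads; the fingertips stand 14 mm ahead of it and the grasp point (between the pads) lies 5 mm behind it; z points along the fingers, y is the line along which they close (so a half turn about z gives the same grasp; the last joint's range is limited). The gripper opens to 85 mm and grips with 20 to 120 N. Pads are 22 mm wide; open, the fingers measure 114 mm over their backs; the gripper's body (76 mm by 85 mm) begins 54 mm behind the grasp point. The pads swing forward as they close: fully open they stand 13 mm farther back than shut.
Start: joints at [1.405, 0.385, 0.008, 0, -1.194, -0.259], TCP at [257.553, 569.443, 224.312] pointing down, gripper open.
Joint ranges: [-3.14, 3.14], [-1.21, 2.06], [-1.07, 1.41], [-3.16, 2.05], [-2.99, -0.16], [-3.1, 3.1]. Speed limits (rad/s): [2.79, 2.79, 3.14, 3.14, 3.14, 3.14].

INTERFACE

Orientations are given as a unit quaternion [x, y, z, w].
In Python, from bench import * gives the robot as it stands.
- The arm moves only by the tool carry_out, never from a script. Its argument "motion" is a list of rows, each a list of 7 numbers: the turn, a rotation vector about the tool's x, y, z in rad, then the shift along the tool's x, y, z in mm, then the opening, from -1 (shut) to 1 (fully open), so that 0 is half open. A call has 1 to 5 rows; each row is the pose to reach, as a shift and turn from the pose commanded when the call began, along the tool's axes at that moment; what a row does not reach only later rows make up. A row lasts 1/8 s, in which the tool goes at most 62.5 mm and 10.7 degrees, less where a joint would pass 70% of its speed; a pose out of reach is approached as far as the arm can. A call with a gripper value outside its range is refused whole. The fingers move at their own pace and stop on an object; the grip force is fixed at half the most. Time passes only in rows, so rows that repeat a pose let the fingers close. It gives the time, the measured TCP pose, the force, the opening and the grip force at its end, in the units of the state.
- read_state(): the state, without advancing time (a new reading comes with each control period).
- get_image(name): name is "scene" or "top" or "wrist"; returns a dict with "color" (420x560x3 uint8, blue, green, red), "mtx" (3x3 intrinsics, pixels), "position" and "orientation" of the camera in the world. Camera axes: x right, y down, z forward; pixel columns grow to the right and rows downward; lengths in mm; the calibration is good to about 2 mm. A picture is of the moment at which its call begins. There is no depth.
- job_done(): hands the job in; it is judged then, once.
The state is a dict: "clock": time; "joints": joint angles; "joint_vel": joint speeds; "joint_efforts": joint torques, N m; "position": TCP position; "ee_rot": TCP orientation; "contact_force": force on the tool from outside, world axes, zero at the start; "wrist_torque": the same for the moment, N m; "gripper_width": finger opening in mm; "grasp_force": force on a finger pad.
Only numpy, scipy, OpenCV 4.12 (cv2) and the standard library are available. Lean on these libraries where they do the work, as an engineer would, in place of code of your own. Each camera call takes 0.05 s, during which the arm holds its last target. There are 200 camera calls.

TASK

A heat sink that fingers must not touch lies loose on the tip of a flat lifter. Pick the lifter up by its upright grip plate, carry the sink level to the clamp and, with the sink still just above the two low ridges, push it against the spring roller with about 5 N (never over 10 N), keep that push while you lower it onto the rails behind the ridges, and gently draw the lifter out backwards without knocking the clamp. Lay the lifter flat on the open desk, clear of the clamp, and leave the other things alone.

Things in the scene. Friction and masses are not known exactly. Their poses are not given: they have to be found in the camera images.
- lifter: Loose steel tool, 155 x 36 x 62 mm, 0.16 kg. Origin on its underside, under the middle of the grip plate; x along the blade to its tip, z up. Flat blade 4 mm thick, 26 mm wide, from x = -30 to x = +125 mm; the sink lies loose on its tip, with no wall at the sink's sides or front.
- lifter_grip (a point): Point to grip: middle of the upright black grip plate, 42 mm above the lifter's underside (lifter x = y = 0), axes as the lifter's. The plate is 16 mm thick (x), 36 mm wide (y), its top 62 mm above the underside. Pinch it on the two broad faces: the fingers close along the lifter's x.
- lifter_shoulder (a point): On the blade's top (4 mm above the underside), front face of the shoulder that stands across the blade behind the sink and pushes it; 97 mm ahead of the grip plate's middle, 11 mm high above the blade's top, 26 mm wide.
- heat_sink: Finned aluminium heat sink, 34 (x) x 50 (y) x 26 (z) mm, about 0.12 kg, lying loose on the lifter's blade with its 34 mm side along the blade, its centre about 116 mm ahead of the grip plate, 1 to 4 mm ahead of the shoulder; it overhangs the 26 mm blade on both sides. Origin at the centre of its underside, z up.
- clamp: Metal clamp fixed on the desk. Origin on its underside; x is the push direction, away from the open side where the lifter comes in; z up. Base rail x = -77 to +93 mm, 76 mm wide, 10 mm high. On it a head (rails, ridges, roller) is locked anywhere within 18 mm either way along x: this setting d is not measured; the roller must be felt for. A block behind the roller rises to z = 59 mm.
- clamp_seat (a point): Where the middle of the seated sink's underside belongs, for d = 0 (add d along x); clamp axes. It is level with the two rail tops, 34 mm above the desk. Rails: y = 16 to 28 mm either side, x = -24 to +20 mm from here. The channel between them is 32 mm wide and open to 19 mm below the tops: the blade sinks into it.
- clamp_ridges (a point): For d = 0: the roller-side face of the two ridges, at their top, on the middle line; clamp axes. One ridge across the open end of each rail, 6.5 mm thick, 6 mm above the rail tops (40 mm above the desk), leaving the channel free. The sink passes over them with its underside 1 to 5 mm higher, and is lowered once its rear edge is past them.
- clamp_roller_rest (a point): For d = 0: the face of the free-turning steel roller at rest, 46 mm above the desk; clamp axes. Roller 14 mm across, 32 mm long. It yields along +x by up to 12 mm against a spring of 1 N per mm (0 N at rest). From 3 N on the sink's rear edge is past the ridges. Let back, the sink rests against the ridges, held with about 2 N.
- solder_spool: Bystander: spool of solder wire, 50 mm across, 38 mm high, origin under its centre.
- flux_tin: Bystander: flat round tin, 51 mm across, 18 mm high, origin under its centre.
- tape_1: Bystander: roll of tape, 52 mm across, 19 mm high, origin under its centre.
Mind the look-alikes: they are no part of the job. Leave any turquoise look-alike of the heat_sink alone.

How it is judged (in metres and radians):
On the way, in this order (a step that is already met when the one before it is completed fails the run):
1. the lifter is off the desk with the sink level on its blade (height (world z) of lifter above 0.02 m and angle between heat_sink's own z axis and vertical below 0.15 rad and x of heat_sink in the frame of lifter between 0.1 and 0.13 m and contact force between heat_sink and lifter above 0.3 N), for 0.2 s.
2. the sink, still carried on the lifter above the ridges, is pushed against the spring roller with at least 3 N (contact force between heat_sink and clamp above 3 N and height (world z) of heat_sink above 0.04 m and angle between heat_sink's own z axis and vertical below 0.15 rad), for 0.2 s.
At the end, for the whole second after the job is handed in: Sink flat (0.08 rad) and at rest on the rails between ridges and roller, within 7 mm of the clamp's middle line, 0.15 rad of square and 22 mm of its origin along x (head setting included); lifter at rest flat on the desk, touching neither clamp nor sink (x of heat_sink in the frame of clamp between -0.022 and 0.022 m and y of heat_sink in the frame of clamp between -0.007 and 0.007 m and height (world z) of heat_sink between 0.0315 and 0.0365 m and angle between heat_sink's own z axis and vertical below 0.08 rad and angle between the x axis of heat_sink and the x axis of clamp, either way round below 0.15 rad and linear speed of each of heat_sink, lifter below 0.01 m/s and height (world z) of lifter between -0.003 and 0.005 m and angle between lifter's own z axis and vertical below 0.06 rad and contact force between lifter and clamp below 0.05 N and contact force between lifter and heat_sink below 0.05 N).
It fails at once if fingers or arm touch the heat sink (contact force between heat_sink and the fingers above 0.3 N or contact force between heat_sink and the arm above 0.3 N).
It fails at once if the sink is pushed against the roller with more than 10 N, or squeezed in the clamp with more than 20 N in all ((contact force between heat_sink and clamp above 10 N and height (world z) of heat_sink above 0.037 m) or contact force between heat_sink and clamp above 20 N).
It fails at once if the sink is tilted by more than 0.26 rad (15 degrees) (angle between heat_sink's own z axis and vertical above 0.26 rad).
It fails at once if the lifter is rammed against the clamp (over 10 N) (contact force between lifter and clamp above 10 N).
It fails at once if a bystander is moved by more than 15 mm (distance of any of solder_spool, flux_tin, tape_1 from where it was at the start of the episode above 0.015 m).
It also fails if it takes over 72 s, if anything falls off the work surface, if the arm or the gripper's body presses on something with over 40 N, if the wrist force passes 120 N, or if a joint passes its speed limit or range.

## Working session

There is one attempt and no reset: what is moved stays moved. The work goes in short steps, Python scripts to look and compute and a tool call to move; the robot and the scene stay as the last step left them, time stands still between calls to the robot, and variables do not carry over. Pictures are saved under pics/ and viewed, at most 15 in all, crops included, and the job is handed in when it is done.

Besides the shell and the picture viewer there is one more tool, called after ">>>" by a JSON object that holds its "method" and its "body", one argument or row to a line. carry_out: Moves the arm, as the interface text tells. Its arguments: {"type":"object","properties":{"motion":{"type":"array"}},"required":["motion"]}

```bash
mkdir -p pics; ls; python3 - <<'E'
from bench import *
import cv2
for n in ("scene","top"):
    d=get_image(n); cv2.imwrite(f"pics/{n}0.png",d["color"]); print(n,d["mtx"],d["position"],d["orientation"])
print(read_state())
E
```

```text
pics
scene [[546.59734588   0.         281.14366863]
 [  0.         546.59734588 209.79427296]
 [  0.           0.           1.        ]] [-314.77531178 -380.4238455  1288.03049919] [ 0.7964794  -0.51462498  0.17182679 -0.26694054]
top [[492.27022245   0.         272.34969518]
 [  0.         492.27022245 213.53564464]
 [  0.           0.           1.        ]] [ 243.18465807   21.0987711  1609.10971407] [ 0.70530014 -0.70421946  0.06051225 -0.05445112]
{'clock': 0.1, 'joints': array([ 1.40460107e+00,  3.85461585e-01,  6.80126767e-03, -4.18065499e-04,
       -1.19400313e+00, -2.58607920e-01]), 'joint_vel': array([-4.89512282e-04, -1.42511676e-03,  2.39430100e-03,  3.46550199e-03,
       -4.93814500e-05, -3.18184584e-03]), 'joint_efforts': array([-3.98309294e-04, -3.93319452e+01,  1.88929170e+01,  4.19790521e+00,
       -2.55088926e-03,  3.40134960e-06]), 'position': array([257.35571182, 568.98659468, 223.35958624]), 'ee_rot': array([ 9.77510761e-01, -2.10883386e-01, -1.50968662e-04,  9.41538109e-04]), 'contact_force': array([-0.58061802, -0.70768689,  0.34806814]), 'wrist_torque': array([-0.02976216,  0.03249347, -0.00885164]), 'grasp_force': 0.0, 'gripper_width': 85.377546029436}
```

View pics/scene0.png

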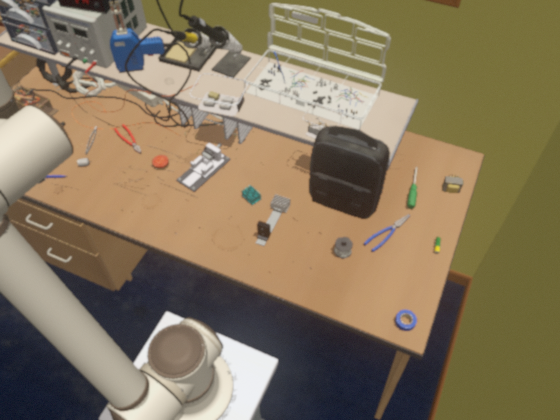

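View pics/top0.png

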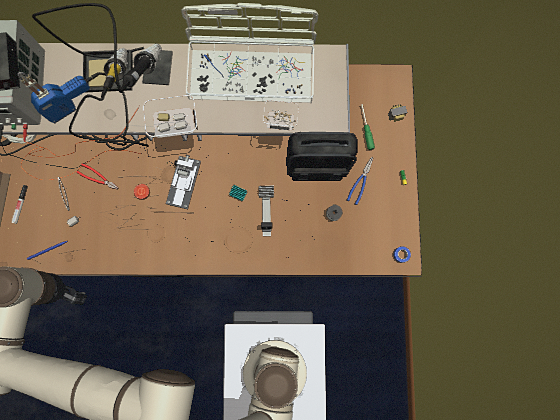

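The scene view shows the lifter's grip at (265,230), the grey sink at (280,203) and the clamp at (205,167). In the top view they are at (266,228), (266,192) and (183,180). The sink candidates in the top view are the grey finned block (266,192), which lies on the lifter's blade, and the turquoise one (238,193), which lies loose and is the look-alike. The grey one fits the description. I'll confirm this in an enlarged crop.

```bash
python3 - <<'E'
import cv2
a=cv2.imread("pics/top0.png")[148:246,156:288]; a=cv2.resize(a,None,fx=6,fy=6,interpolation=cv2.INTER_CUBIC); cv2.imwrite("pics/topc.png",a)
b=cv2.imread("pics/scene0.png")[138:248,170:300]; b=cv2.resize(b,None,fx=5.4,fy=5.4,interpolation=cv2.INTER_CUBIC); cv2.imwrite("pics/scenec.png",b)
E
```

```text
(no output)
```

View pics/topc.png

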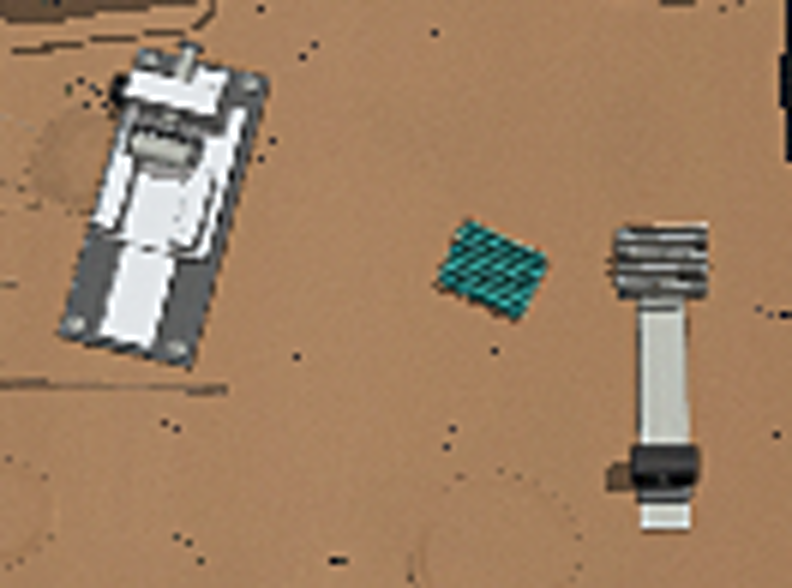

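View pics/scenec.png

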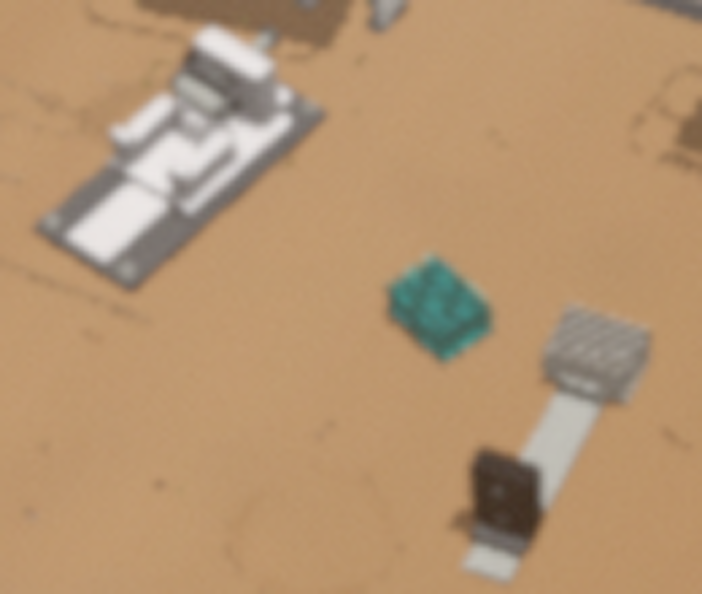

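The crops confirm it: the grey finned sink at topc (661,262) sits on the blade, and the turquoise block at (492,270) is a separate thing. In topc the clamp base corners are at (60,335), (192,367), (268,75) and (140,48), and the lifter's grip plate top is at (665,462). Next I'll turn these pixels into positions.

```bash
cat > h.py <<'E'
import numpy as np, cv2
from scipy.spatial.transform import Rotation as R
from bench import *
def cast(d,uv,z):
    uv=np.atleast_2d(np.array(uv,float)); v=np.c_[uv,np.ones(len(uv))]@np.linalg.inv(d["mtx"]).T@R.from_quat(d["orientation"]).as_matrix().T
    p=np.array(d["position"]); return p+v*((z-p[2])/v[:,2])[:,None]
def proj(d,P):
    c=(np.atleast_2d(P)-d["position"])@R.from_quat(d["orientation"]).as_matrix()@np.array(d["mtx"]).T
    return c[:,:2]/c[:,2:]
E
python3 - <<'E'
from h import *
np.set_printoptions(precision=1,suppress=True)
d=get_image("top"); s=get_image("scene")
t=lambda l:(np.array(l)+.5)/6-.5+[156,148]
q=lambda l:(np.array(l)+.5)/5.4-.5+[170,138]
print("clamp top",cast(d,t([[60,335],[192,367],[268,75],[140,48]]),10))
print("clamp scene near",cast(s,q([[38,228],[132,290],[326,112]]),10))
print("grip top z62 (back/front centre)",cast(d,t([[665,462]]),62))
print("grip scene top",cast(s,q([[475,452],[541,468],[508,461]]),62))
print("blade back end z4 top",cast(d,t([[641,529],[690,529]]),4), "scene",cast(s,q([[462,566],[508,580]]),4))
print("blade sides top",cast(d,t([[640,315],[685,315],[640,435],[687,435]]),4))
print("sink top corners",cast(d,t([[615,228],[709,226],[707,297],[618,297]]),30))
E
```

```text
clamp top [[538.8 359.5  10. ]
 [521.1 286.6  10. ]
 [686.6 249.   10. ]
 [701.9 320.7  10. ]]
clamp scene near [[536.6 355.5  10. ]
 [519.1 284.5  10. ]
 [682.1 247.8  10. ]]
grip top z62 (back/front centre) [[461.7  26.7  62. ]]
grip scene top [[464.3  44.1  62. ]
 [469.1   9.   62. ]
 [466.1  26.2  62. ]]
blade back end z4 top [[432.9  39.9   4. ]
 [432.9  13.1   4. ]] scene [[432.4  38.4   4. ]
 [434.3  12.8   4. ]]
blade sides top [[552.   41.    4. ]
 [552.   16.1   4. ]
 [484.8  40.7   4. ]
 [484.9  14.9   4. ]]
sink top corners [[595.3  54.5  30. ]
 [596.6   3.1  30. ]
 [557.    4.2  30. ]
 [556.9  52.7  30. ]]
```

>>> {"method": "carry_out", "body": {
  "motion": [
    [0,0,0,41,41,2,1],
    [0,0,0,82,82,4,1],
    [0,0,0,123,123,6,1],
    [0,0,0,164,164,8,1],
    [0,0,0,205,205,10,1]
  ]
}}

```text
clock: 0.82
position: [360.1, 296.3, 214.4]
ee_rot: [0.978, -0.211, 0.0, -0.0]
contact_force: [1.3, -1.1, 1.0]
gripper_width: 85.5
grasp_force: 0.0
```

>>> {"method": "carry_out", "body": {
  "motion": [
    [0,0,0.16,41,41,2,1],
    [0,0,0.32,82,82,4,1],
    [0,0,0.48,123,123,6,1],
    [0,0,0.64,164,164,8,1],
    [0,0,0.8,205,205,10,1]
  ]
}}

```text
clock: 1.45
position: [462.5, 25.1, 204.5]
ee_rot: [0.817, -0.577, 0.0, -0.0]
contact_force: [1.2, 0.9, 0.3]
gripper_width: 84.9
grasp_force: 0.0
```

>>> {"method": "carry_out", "body": {
  "motion": [
    [0,0,0.17,0,0,0,1],
    [0,0,0.345,0,0,0,1],
    [0,0,0.345,0,0,0,1],
    [0,0,0.345,0,0,0,1]
  ]
}}

```text
clock: 1.95
position: [462.0, 27.0, 204.3]
ee_rot: [0.708, -0.706, -0.0, 0.0]
contact_force: [0.3, 0.6, 0.0]
gripper_width: 85.4
grasp_force: 0.0
```

```bash
python3 - <<'E'
from h import *
d=get_image("wrist"); cv2.imwrite("pics/w1.png",d["color"]); print(d["position"],R.from_quat(d["orientation"]).as_matrix().round(3))
s=read_state(); print(s["position"],R.from_quat(s["ee_rot"]).as_matrix().round(3),s["joints"].round(2),s["contact_force"].round(1),s["clock"])
E
```

```text
[461.47328672 -40.99761037 354.57999206] [[-1.    -0.004 -0.001]
 [-0.004  0.964  0.267]
 [-0.     0.267 -0.964]]
[462.05832964  27.11340918 204.32002794] [[ 0.003 -1.    -0.   ]
 [-1.    -0.003  0.   ]
 [-0.     0.    -1.   ]] [ 0.41  0.12 -0.4  -0.   -1.04 -0.41] [-0.1  0.4 -0.3] 2.0
```

View pics/w1.png

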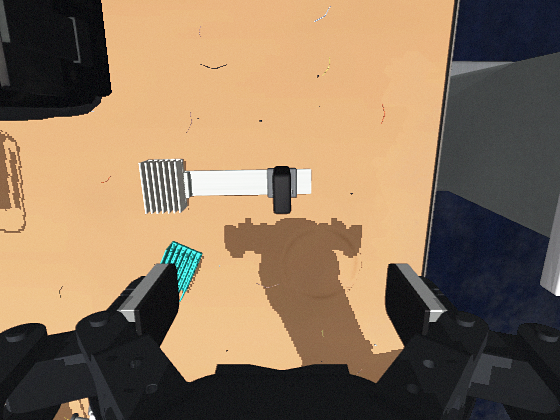

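The wrist view shows the lifter with its sink at (163,186), the plate at (282,188) and the blade's back end at (311,182). The turquoise look-alike is at (180,265). I'll measure the blade's edges.

```bash
python3 - <<'E'
from h import *
np.set_printoptions(precision=1,suppress=True)
d=get_image("wrist"); im=d["color"]
m=(im.min(2)>200).astype(np.uint8); m[:150]=0;m[210:]=0;m[:,:192]=0;m[:,330:]=0
us,C=[],[]
for u in list(range(196,262,3))+list(range(298,309,2)):
    v=np.where(m[:,u])[0]
    if len(v): us.append(u); C.append((v.min()-.5,v.max()+.5))
C=np.array(C); lo=cast(d,np.c_[us,C[:,0]],4); hi=cast(d,np.c_[us,C[:,1]],4)
for e in(lo,hi): k=np.polyfit(e[:,0],e[:,1],1); print("edge slope",k[0].round(4),"y@463",np.polyval(k,463))
row=np.where(m[182])[0]; print("back end",cast(d,[[row.max()+.5,182]],4))
g=(im.max(2)<60).astype(np.uint8); g[:150]=0;g[225:]=0;g[:,:262]=0;g[:,305:]=0
n,_,st,_=cv2.connectedComponentsWithStats(g); i=1+st[1:,4].argmax(); x,y,w,h,_=st[i]; print(st[i])
print("plate top face ends",cast(d,[[x-.5,y+h-2],[x+w-.5,y+h-2],[x+w/2-.5,y-.5],[x+w/2-.5,y+h-.5]],62))
s=((im.max(2)>100)&(im.max(2).astype(int)-im.min(2)<40)).astype(np.uint8); s[:140]=0;s[230:]=0;s[:,:130]=0;s[:,187:]=0
print("sink",cast(d,cv2.boxPoints(cv2.minAreaRect(cv2.findNonZero(s))),30))
E
```

```text
edge slope 0.0253 y@463 13.510700211456864
edge slope 0.0165 y@463 39.32438788469273
back end [[431.8  26.8   4. ]]
[268 166  29  48 560]
plate top face ends [[473.6  42.4  62. ]
 [448.2  42.3  62. ]
 [461.1   1.5  62. ]
 [460.9  43.7  62. ]]
sink [[595.3   0.6  30. ]
 [550.6   0.5  30. ]
 [554.2  52.9  30. ]
 [600.9  53.   30. ]]
```

>>> {"method": "carry_out", "body": {
  "motion": [
    [0,0,-0.017,0.7,0,50,1],
    [0,0,-0.017,0.7,0,100,1],
    [0,0,-0.017,0.7,0,140,1],
    [0,0,-0.017,0.7,0,160,1],
    [0,0,-0.017,0.7,0,167,1]
  ]
}}

```text
clock: 2.68
position: [461.6, 26.2, 36.2]
ee_rot: [0.714, -0.7, -0.0, 0.001]
contact_force: [-0.2, -0.1, 0.4]
gripper_width: 85.2
grasp_force: 0.0
```

>>> {"method": "carry_out", "body": {
  "motion": [
    [0,0,0,0,0,0,0.4],
    [0,0,0,0,0,0,0],
    [0,0,0,0,0,0,-0.4],
    [0,0,0,0,0,0,-1],
    [0,0,0,0,0,0,-1]
  ]
}}

```text
clock: 3.3
position: [462.5, 26.3, 38.2]
ee_rot: [0.714, -0.701, 0.0, -0.001]
contact_force: [-1.3, 0.8, 5.7]
gripper_width: 14.5
grasp_force: 60.5
```

>>> {"method": "carry_out", "body": {
  "motion": [
    [0,0,0,0,0,0,-1],
    [0,0,0,0,0,0,-1],
    [0,0,0,0,0,0,-1],
    [0,0,0,0,0,0,-1]
  ]
}}

```text
clock: 3.8
position: [462.5, 26.4, 38.2]
ee_rot: [0.714, -0.701, 0.0, -0.0]
contact_force: [-1.4, -0.1, 5.2]
gripper_width: 14.4
grasp_force: 60.5
```

>>> {"method": "carry_out", "body": {
  "motion": [
    [0,0,0,0,0,-4,-1],
    [0,0,0,0,0,-10,-1],
    [0,0,0,0,0,-18,-1],
    [0,0,0,0,0,-26,-1],
    [0,0,0,0,0,-36,-1]
  ]
}}

```text
clock: 4.42
position: [462.0, 26.2, 73.9]
ee_rot: [0.713, -0.701, -0.0, 0.0]
contact_force: [0.5, -0.6, -4.0]
gripper_width: 14.5
grasp_force: 59.3
```

>>> {"method": "carry_out", "body": {
  "motion": [
    [0,0,0,0,0,-10,-1],
    [0,0,0,0,0,-18,-1],
    [0,0,0,0,0,-24,-1],
    [0,0,0,0,0,-28,-1],
    [0,0,0,0,0,-28,-1]
  ]
}}

```text
clock: 5.05
position: [462.2, 26.2, 101.5]
ee_rot: [0.713, -0.701, 0.0, -0.0]
contact_force: [-0.8, 0.1, -3.4]
gripper_width: 14.4
grasp_force: 59.4
```

```bash
python3 - <<'E'
from h import *
d=get_image("wrist"); cv2.imwrite("pics/w2.png",d["color"]); s=read_state(); print(s["position"],s["ee_rot"],s["contact_force"],s["wrist_torque"],s["gripper_width"])
E
```

```text
[462.01929711  26.19396085 101.22927817] [ 7.13406663e-01 -7.00750255e-01 -8.61420714e-05  7.38274176e-05] [-0.2875052  -0.41250947 -3.25241483] [-0.0356631   0.18100054 -0.01269837] 14.677822953317678
```

View pics/w2.png

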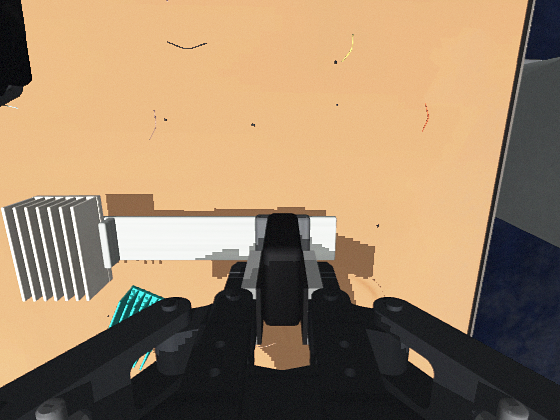

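The sink lies level on the lifted blade, at (60,248), behind it the shoulder at (108,242). I'll carry it high to the clamp.

>>> {"method": "carry_out", "body": {
  "motion": [
    [0,0,0,-4,1,-3,-1],
    [0,0,0,-14,2,-8,-1],
    [0,0,0,-30,4,-15,-1],
    [0,0,0,-52,6,-22,-1],
    [0,0,0,-78,9,-30,-1]
  ]
}}

```text
clock: 5.72
position: [451.6, 105.6, 132.0]
ee_rot: [0.714, -0.701, 0.0, -0.0]
contact_force: [-0.4, 1.0, -1.8]
gripper_width: 14.7
grasp_force: 59.3
```

>>> {"method": "carry_out", "body": {
  "motion": [
    [0,0,0,-28,3,-8,-1],
    [0,0,0,-56,6,-16,-1],
    [0,0,0,-84,10,-24,-1],
    [0,0,0,-112,13,-30,-1],
    [0,0,0,-140,17,-36,-1]
  ]
}}

```text
clock: 6.35
position: [431.5, 245.7, 168.0]
ee_rot: [0.714, -0.7, -0.0, -0.0]
contact_force: [0.4, -0.5, -3.3]
gripper_width: 14.6
grasp_force: 59.3
```

>>> {"method": "carry_out", "body": {
  "motion": [
    [0,0,0.01,-27,3,-5,-1],
    [0,0,0.03,-52,6,-9,-1],
    [0,0,0.06,-74,9,-12,-1],
    [0,0,0.09,-92,11,-14,-1],
    [0,0,0.12,-106,12,-14,-1]
  ]
}}

```text
clock: 6.98
position: [417.4, 351.5, 181.9]
ee_rot: [-0.67, 0.742, 0.0, 0.001]
contact_force: [0.2, 0.3, -3.2]
gripper_width: 14.5
grasp_force: 59.3
```

>>> {"method": "carry_out", "body": {
  "motion": [
    [0,0,0.04,0,0,0,-1],
    [0,0,0.08,0,0,0,-1],
    [0,0,0.11,0,0,0,-1],
    [0,0,0.127,0,0,0,-1],
    [0,0,0.127,0,0,0,-1]
  ]
}}

```text
clock: 7.6
position: [418.2, 349.6, 181.4]
ee_rot: [-0.622, 0.783, 0.0, 0.0]
contact_force: [-1.3, 0.4, -1.9]
gripper_width: 14.6
grasp_force: 59.3
```

```bash
python3 - <<'E'
from h import *
for n in ("wrist","top","scene"):
    d=get_image(n); cv2.imwrite(f"pics/{n}3.png",d["color"]); np.savez(f"{n}3.npz",**{k:d[k] for k in("color","mtx","position","orientation")})
s=read_state(); print(s["position"],s["ee_rot"],s["contact_force"],s["wrist_torque"])
E
```

```text
[418.30255003 349.47316413 181.33783125] [-6.21719811e-01  7.83239730e-01  1.63099754e-05  2.37722963e-05] [ 0.13338116  1.09515339 -3.13157508] [0.05678208 0.15622928 0.04123659]
```

View pics/wrist3.png

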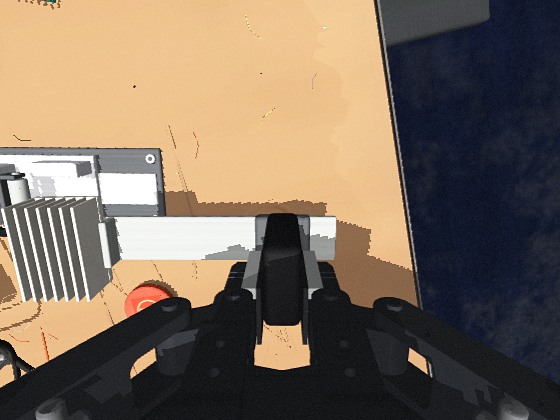

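The wrist view shows the sink at (58,248) still seated, the blade's upper edge at row 217, and the clamp base's near right corner at (161,149) with its edge parallel to the blade. I'll measure the clamp line against the blade.

```bash
python3 - <<'E'
from h import *
np.set_printoptions(precision=2,suppress=True)
d=np.load("wrist3.npz"); im=d["color"].astype(int); g=im.sum(2)
# clamp right edge: brown->grey going down, per column
sat=im.max(2)-im.min(2)
pts=[(u,np.where(sat[135:165,u]<45)[0][0]+135-.5) for u in range(20,155,5) if (sat[135:165,u]<45).any()]
e=cast(d,pts,10); k=np.polyfit(e[:,0],e[:,1],1); print("right edge yaw",np.arctan(k[0]), np.abs(np.polyval(k,e[:,0])-e[:,1]).max())
endp=[(np.where(sat[v,150:175]<45)[0][-1]+150.5,v) for v in range(165,200,5)]
E=cast(d,endp,10); print("near end",endp[0],E[0],E[-1])
a=np.arctan(k[0]); c=np.array([np.cos(a),np.sin(a)]); n=np.array([-c[1],c[0]])
orig=c*((E[:,:2]@c).mean()+77)+n*((e[:,:2]@n).mean()+38); print("clamp origin",orig)
# blade edges at z 147.5
up=[];lo=[]
for u in range(125,230,5):
    v=np.where(im[205:275,u].min(1)>200)[0]
    if u<200: lo.append((u,v[-1]+205.5))
    w=np.where(sat[205:240,u]<30)[0]; up.append((u,w[0]+205-.5))
U=cast(d,up,147.5);L=cast(d,lo,147.5)
for q in(U,L):
    kk=np.polyfit(q[:,0],q[:,1],1); print("blade edge yaw",np.arctan(kk[0]),"lat",(q[:,:2]@n).mean())
s=read_state(); p=s["position"]; print("tcp in clamp",(p[:2]-orig)@c,(p[:2]-orig)@n, "tool yaw",np.arctan2(*(-R.from_quat(s["ee_rot"]).as_matrix()[:2,1])[::-1]))
print("orig lat",orig@n)
# head features
row=im[175].sum(1); print("row175",[(u,int(row[u])) for u in range(80,112,2)])
for z in(40,): print("ridge u~97 in clamp x:",(cast(d,[[97,165],[97,205]],z)[:,:2]-orig)@c)
E
```

```text
right edge yaw -0.2537380705866998 5.459644874107369
near end (np.float64(162.5), 165) [520.35 303.4   10.  ] [527.52 331.06  10.  ]
clamp origin [600.93 306.31]
blade edge yaw -0.38598808845517313 lat 428.475570877479
blade edge yaw -0.228202739896903 lat 457.7377472205035
tcp in clamp -187.61161005876696 -4.06030890530009 tool yaw -0.22892320400288813
orig lat 447.34765124699857
row175 [(80, 348), (82, 297), (84, 568), (86, 661), (88, 664), (90, 663), (92, 656), (94, 617), (96, 320), (98, 634), (100, 765), (102, 765), (104, 765), (106, 765), (108, 765), (110, 765)]
ridge u~97 in clamp x: [-32.36 -28.3 ]
```

```bash
python3 - <<'E'
from h import *
np.set_printoptions(precision=2,suppress=True)
d=np.load("wrist3.npz"); im=d["color"].astype(int); sat=im.max(2)-im.min(2)
pts=[(u,np.where(sat[135:165,u]<45)[0][0]+135-.5) for u in range(20,157,4) if (sat[135:165,u]<45).any()]
print([p[1] for p in pts]); v0=np.median([p[1] for p in pts]); pts=[p for p in pts if abs(p[1]-v0)<2.1]
e=cast(d,pts,10); k=np.polyfit(e[:,0],e[:,1],1); print("right edge yaw",np.arctan(k[0]),np.abs(np.polyval(k,e[:,0])-e[:,1]).max())
end=[(np.where(sat[v,140:180]<45)[0][-1]+140.5,v) for v in range(152,214,4)]; print([q[0] for q in end])
ub=[];lb=[]
for u in range(125,190,5):
    w=np.where(im[200:280,u].min(1)>200)[0]; ub.append((u,w[0]+199.5)); lb.append((u,w[-1]+200.5))
print([q[1] for q in ub],[q[1] for q in lb])
a=-0.229; c=np.array([np.cos(a),np.sin(a)]); n=np.array([-c[1],c[0]])
print("clamp right lat+38",np.median(e[:,:2]@n)+38)
E=cast(d,end,10)[:,:2]@c; print("near end along +77",np.median(E)+77)
p=read_state()["position"][:2]; print("tcp along,lat",p@c,p@n)
for z in(143.5,147.5,151.5): U=cast(d,ub,z)[:,:2]@n; L=cast(d,lb,z)[:,:2]@n; print(z,np.median(U),np.median(L),np.median(L)-np.median(U))
# top-camera estimate
T=np.array([[538.8,359.5],[521.1,286.6],[686.6,249.],[701.9,320.7]]); print("top: lat",(T@n).mean(),"near",(T[:2]@c).mean()+77,"far",(T[2:]@c).mean()-93)
S=np.array([[536.6,355.5],[519.1,284.5],[682.1,247.8]]); print("scene lat",(S[:2]@n).mean(),"near",(S[:2]@c).mean()+77)
E
```

```text
[np.float64(146.5), np.float64(139.5), np.float64(139.5), np.float64(146.5), np.float64(147.5), np.float64(146.5), np.float64(147.5), np.float64(147.5), np.float64(147.5), np.float64(147.5), np.float64(146.5), np.float64(147.5), np.float64(147.5), np.float64(147.5), np.float64(147.5), np.float64(147.5), np.float64(147.5), np.float64(146.5), np.float64(147.5), np.float64(147.5), np.float64(147.5), np.float64(147.5), np.float64(147.5), np.float64(147.5), np.float64(147.5), np.float64(147.5), np.float64(147.5), np.float64(147.5), np.float64(147.5), np.float64(147.5), np.float64(147.5), np.float64(147.5), np.float64(147.5), np.float64(147.5), np.float64(147.5)]
right edge yaw -0.23273071411314641 0.7740945058479269
[np.float64(160.5), np.float64(161.5), np.float64(161.5), np.float64(161.5), np.float64(162.5), np.float64(162.5), np.float64(162.5), np.float64(163.5), np.float64(163.5), np.float64(163.5), np.float64(164.5), np.float64(164.5), np.float64(164.5), np.float64(165.5), np.float64(165.5), np.float64(165.5)]
[np.float64(199.5), np.float64(199.5), np.float64(199.5), np.float64(199.5
[... 155 characters left out ...]
np.float64(216.5)] [np.float64(259.5), np.float64(259.5), np.float64(259.5), np.float64(259.5), np.float64(259.5), np.float64(259.5), np.float64(259.5), np.float64(259.5), np.float64(259.5), np.float64(259.5), np.float64(259.5), np.float64(259.5), np.float64(259.5)]
clamp right lat+38 435.5720537740818
near end along +77 515.6143173601768
tcp along,lat 328.0505793848124 435.30602244000204
143.5 413.65052247859194 449.81430159866085 36.16377912006891
147.5 412.66330592541823 448.05840000110516 35.39509407568693
151.5 411.6760893722444 446.30249840354946 34.62640903130506
top: lat 434.96403782799615 near 519.7815054268347 far 518.4638138349878
scene lat 431.4699693186232 near 518.4286896840603
```

Clamp and blade lines agree within 1 mm laterally and about 0.004 rad in yaw, and the sink is about 74 mm before the clamp origin. I'll descend to ridge-clearing height.

>>> {"method": "carry_out", "body": {
  "motion": [
    [0,0,0,0,0,6,-1],
    [0,0,0,0,0,18,-1],
    [0,0,0,0,0,34,-1],
    [0,0,0,0,0,51,-1],
    [0,0,0,0,0,68,-1]
  ]
}}

```text
clock: 8.38
position: [418.1, 349.1, 111.8]
ee_rot: [-0.622, 0.783, -0.0, -0.001]
contact_force: [0.1, 0.7, -2.6]
gripper_width: 14.5
grasp_force: 59.3
```

>>> {"method": "carry_out", "body": {
  "motion": [
    [0,0,0,0,0,14,-1],
    [0,0,0,0,0,25,-1],
    [0,0,0,0,0,32,-1],
    [0,0,0,0,0,35,-1],
    [0,0,0,0,0,35.3,-1]
  ]
}}

```text
clock: 9.0
position: [418.5, 349.6, 78.2]
ee_rot: [-0.622, 0.783, 0.0, 0.0]
contact_force: [0.5, 0.4, -2.9]
gripper_width: 14.2
grasp_force: 59.3
```

```bash
cat >> h.py <<'E'
c=np.array([np.cos(-.229),np.sin(-.229),0]); n=np.array([-c[1],c[0],0])
def feel(k=8):
    F,P=[],[]
    for _ in range(k): d=get_image("wrist"); s=read_state(); F.append(s["contact_force"]); P.append(s["position"])
    F=np.array(F);P=np.mean(P,0); print("F along,lat,z",(F@c).mean().round(2),(F@n).mean().round(2),F[:,2].mean().round(2),"std",F.std(0).round(2),"tcp along,lat,z",(P@c).round(1),(P@n).round(1),P[2].round(1),"t",s["clock"],"tq",s["wrist_torque"].round(3),"q",s["ee_rot"].round(4))
    return d
E
python3 - <<'E'
from h import *
feel(10); w=get_image("wrist")["color"]; s=get_image("scene")["color"][130:205,165:265]
b=cv2.resize(s,None,fx=5,fy=5,interpolation=cv2.INTER_CUBIC)
o=np.zeros((420+0,800,3),np.uint8); o[:315,:420]=cv2.resize(w,(420,315)); o[:375,420:800]=b[:,60:440]; cv2.imwrite("pics/m4.png",o)
E
```

```text
F along,lat,z 0.03 0.41 -2.61 std [0.63 0.37 0.45] tcp along,lat,z 328.1 435.5 78.3 t 9.5 tq [-0.017  0.238  0.016] q [-6.217e-01  7.832e-01  0.000e+00  1.000e-04]
```

View pics/m4.png

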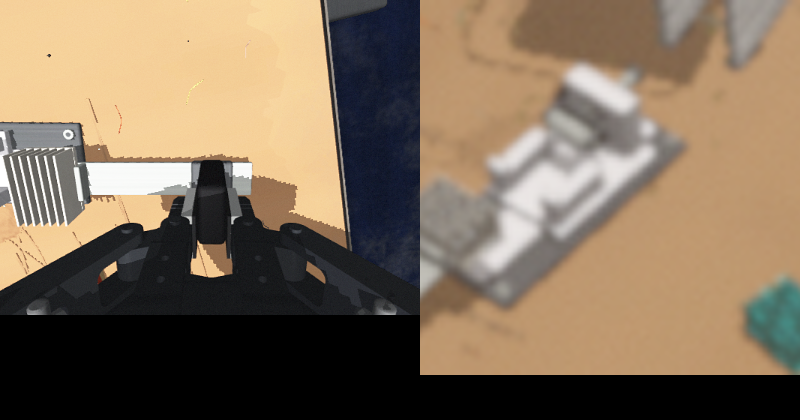

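The left half shows the sink still on the blade short of the clamp. In the right half the ridges are at about (492,165) and (548,232), and the roller at (570,128). I'll estimate the head setting from these.

```bash
python3 - <<'E'
from h import *
s=np.load("scene3.npz"); t=np.load("top3.npz")
q=lambda l:(np.array(l)-[360,0]+.5)/5-.5+[165,130]
P=cast(s,q([[492,165],[548,232]]),40); print("ridge scene along",P@c-518.5,P@n)
print("roller scene",cast(s,q([[570,122]]),53)@c-518.5)
u=lambda l:(np.array(l)+.5)/6-.5+[156,148]
print("roller top",cast(t,u([[166,150]]),53)@c-518.5, cast(t,u([[166,150]]),53)@n)
print("ridges top",cast(t,u([[102,222],[205,255]]),40)@c-518.5,cast(t,u([[102,222],[205,255]]),40)@n)
E
```

```text
ridge scene along [-15.62295631 -34.76809062] [459.82243913 396.13862166]
roller scene [31.81029792]
roller top [30.25667043] [432.73289167]
ridges top [-13.88767842 -18.76813591] [459.17287864 400.20070336]
```

>>> {"method": "carry_out", "body": {
  "motion": [
    [0,0,0,0,-3,0,-1],
    [0,0,0,0,-9,0,-1],
    [0,0,0,0,-17,0,-1],
    [0,0,0,0,-26,0,-1],
    [0,0,0,0,-35,0,-1]
  ]
}}

```text
clock: 10.22
position: [453.2, 341.3, 78.0]
ee_rot: [-0.622, 0.783, -0.0, -0.0]
contact_force: [0.2, -0.3, -3.2]
gripper_width: 14.8
grasp_force: 59.3
```

>>> {"method": "carry_out", "body": {
  "motion": [
    [0,0,0,0,-9,0,-1],
    [0,0,0,0,-17,0,-1],
    [0,0,0,0,-23,0,-1],
    [0,0,0,0,-26,0,-1],
    [0,0,0,0,-27,0,-1]
  ]
}}

```text
clock: 10.85
position: [478.7, 335.3, 77.9]
ee_rot: [-0.622, 0.783, 0.0, -0.0]
contact_force: [-0.8, -0.2, -2.8]
gripper_width: 14.4
grasp_force: 59.3
```

```bash
python3 - <<'E'
from h import *
feel(8); w=get_image("wrist")["color"]; s=get_image("scene")["color"][130:205,165:265]
b=cv2.resize(s,None,fx=5,fy=5,interpolation=cv2.INTER_CUBIC)
o=np.zeros((420,800,3),np.uint8); o[:315,:420]=cv2.resize(w,(420,315)); o[:375,420:800]=b[:,60:440]; cv2.imwrite("pics/m5.png",o)
E
```

```text
F along,lat,z -0.11 -0.14 -2.94 std [0.35 0.5  0.6 ] tcp along,lat,z 389.9 435.3 78.0 t 11.25 tq [0.009 0.185 0.051] q [-0.6218  0.7832  0.      0.    ]
```

View pics/m5.png

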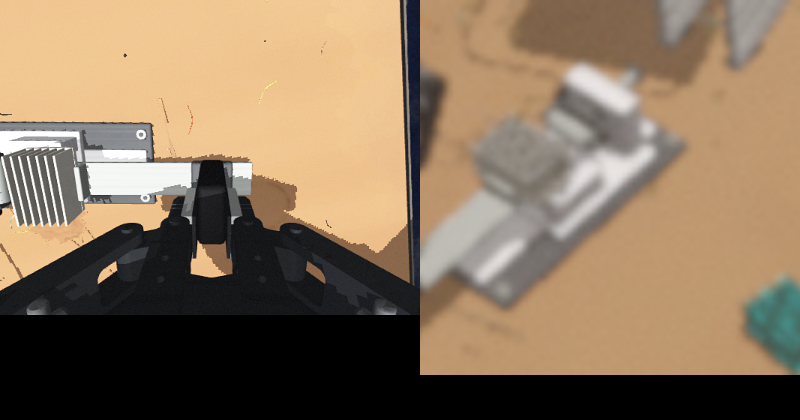

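The sink is over the ridges and the roller is still free, about 15-20 mm ahead. I'll feel forward in small steps.

>>> {"method": "carry_out", "body": {
  "motion": [
    [0,0,0,0,-2,0,-1],
    [0,0,0,0,-5,0,-1],
    [0,0,0,0,-8,0,-1],
    [0,0,0,0,-10,0,-1],
    [0,0,0,0,-10,0,-1]
  ]
}}

```text
clock: 11.98
position: [488.6, 333.0, 77.9]
ee_rot: [-0.622, 0.783, -0.0, -0.0]
contact_force: [0.3, -1.3, -3.3]
gripper_width: 14.7
grasp_force: 59.3
```

>>> {"method": "carry_out", "body": {
  "motion": [
    [0,0,0,0,-1,0,-1],
    [0,0,0,0,-2,0,-1],
    [0,0,0,0,-2,0,-1]
  ]
}}

```text
clock: 12.35
position: [490.4, 332.7, 78.0]
ee_rot: [-0.622, 0.783, 0.0, 0.0]
contact_force: [-0.2, -0.6, -3.0]
gripper_width: 14.5
grasp_force: 59.3
```

>>> {"method": "carry_out", "body": {
  "motion": [
    [0,0,0,0,-1,0,-1],
    [0,0,0,0,-2,0,-1],
    [0,0,0,0,-2,0,-1]
  ]
}}

```text
clock: 12.72
position: [492.4, 332.2, 78.0]
ee_rot: [-0.622, 0.783, 0.0, 0.0]
contact_force: [0.4, -0.9, -2.6]
gripper_width: 14.6
grasp_force: 59.3
```

```bash
python3 - <<'E'
from h import *
feel(8)
E
```

```text
F along,lat,z 0.08 0.07 -2.69 std [0.65 0.34 0.31] tcp along,lat,z 404.1 435.3 78.0 t 13.125 tq [ 0.041  0.158 -0.034] q [-0.6217  0.7833 -0.     -0.    ]
```

>>> {"method": "carry_out", "body": {
  "motion": [
    [0,0,0,0,-1,0,-1],
    [0,0,0,0,-2,0,-1],
    [0,0,0,0,-2,0,-1]
  ]
}}

```text
clock: 13.5
position: [494.4, 331.7, 78.0]
ee_rot: [-0.622, 0.783, -0.0, -0.0]
contact_force: [-0.3, 0.6, -2.4]
gripper_width: 14.6
grasp_force: 59.3
```

>>> {"method": "carry_out", "body": {
  "motion": [
    [0,0,0,0,-1,0,-1],
    [0,0,0,0,-2,0,-1],
    [0,0,0,0,-2,0,-1]
  ]
}}

```text
clock: 13.88
position: [496.3, 331.3, 78.0]
ee_rot: [-0.622, 0.783, 0.0, -0.0]
contact_force: [-0.7, 0.2, -3.0]
gripper_width: 14.4
grasp_force: 59.3
```

```bash
python3 - <<'E'
from h import *
feel(8)
E
```

```text
F along,lat,z -0.49 0.04 -3.27 std [0.44 0.48 0.6 ] tcp along,lat,z 408.0 435.3 78.0 t 14.275 tq [0.104 0.179 0.029] q [-0.6217  0.7833 -0.     -0.    ]
```

>>> {"method": "carry_out", "body": {
  "motion": [
    [0,0,0,0,-1,0,-1],
    [0,0,0,0,-2,0,-1],
    [0,0,0,0,-2,0,-1]
  ]
}}

```text
clock: 14.65
position: [498.2, 330.8, 77.9]
ee_rot: [-0.622, 0.783, 0.0, -0.0]
contact_force: [-1.7, -0.5, -3.8]
gripper_width: 14.9
grasp_force: 59.3
```

>>> {"method": "carry_out", "body": {
  "motion": [
    [0,0,0,0,-1,0,-1],
    [0,0,0,0,-2,0,-1],
    [0,0,0,0,-2,0,-1]
  ]
}}

```text
clock: 15.02
position: [500.0, 330.3, 77.9]
ee_rot: [-0.622, 0.783, 0.0, -0.0]
contact_force: [-1.2, 0.2, -3.1]
gripper_width: 14.1
grasp_force: 59.3
```

```bash
python3 - <<'E'
from h import *
feel(8)
E
```

```text
F along,lat,z -1.46 0.25 -2.88 std [0.32 0.33 0.23] tcp along,lat,z 411.9 435.2 77.9 t 15.425 tq [ 0.119  0.684 -0.001] q [-6.217e-01  7.833e-01  0.000e+00 -1.000e-04]
```

>>> {"method": "carry_out", "body": {
  "motion": [
    [0,0,0,0,-1,0,-1],
    [0,0,0,0,-2,0,-1],
    [0,0,0,0,-2,0,-1]
  ]
}}

```text
clock: 15.8
position: [501.7, 329.9, 77.8]
ee_rot: [-0.622, 0.783, 0.0, -0.0]
contact_force: [-3.3, 0.9, -3.5]
gripper_width: 14.2
grasp_force: 59.3
```

```bash
python3 - <<'E'
from h import *
feel(8)
E
```

```text
F along,lat,z -3.25 0.05 -3.13 std [0.52 0.28 0.48] tcp along,lat,z 413.9 435.2 77.9 t 16.2 tq [ 0.236  1.271 -0.058] q [-6.217e-01  7.833e-01  0.000e+00 -2.000e-04]
```

>>> {"method": "carry_out", "body": {
  "motion": [
    [0,0,0,0,-1,0,-1],
    [0,0,0,0,-2,0,-1],
    [0,0,0,0,-2,0,-1],
    [0,0,0,0,-2,0,-1]
  ]
}}

```text
clock: 16.7
position: [503.7, 329.4, 77.9]
ee_rot: [-0.622, 0.783, 0.0, -0.0]
contact_force: [-5.1, 1.1, -3.0]
gripper_width: 14.3
grasp_force: 59.4
```

```bash
python3 - <<'E'
from h import *
feel(10); w=get_image("wrist")["color"]; s=get_image("scene")["color"][130:205,165:265]
b=cv2.resize(s,None,fx=5,fy=5,interpolation=cv2.INTER_CUBIC)
o=np.zeros((420,800,3),np.uint8); o[:420,:420]=cv2.resize(w[130:340,:210],(420,420)); o[:375,420:800]=b[:,60:440]; cv2.imwrite("pics/m6.png",o)
E
```

```text
F along,lat,z -4.89 -0.02 -2.67 std [0.71 0.72 0.41] tcp along,lat,z 415.8 435.1 77.9 t 17.2 tq [ 0.392  1.795 -0.04 ] q [-6.217e-01  7.833e-01  0.000e+00 -3.000e-04]
```

View pics/m6.png

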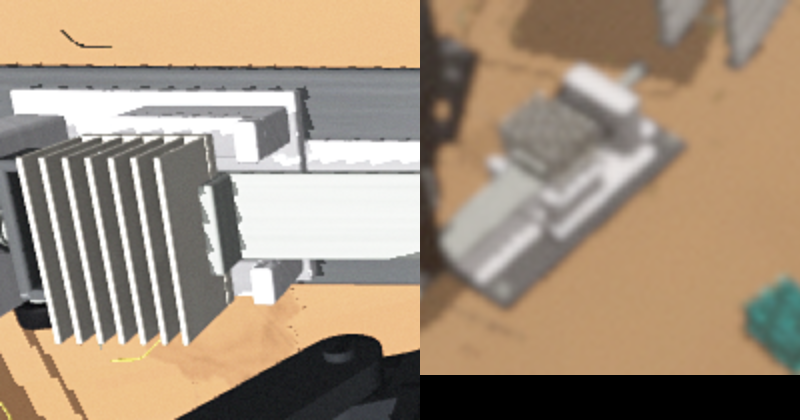

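4.9 N of push, with the sink (crop (120,240)) ahead of the ridges at (265,135) and (270,280) and the blade centred between them. I'll lower it with the push held.

>>> {"method": "carry_out", "body": {
  "motion": [
    [0,0,0,0,0,1,-1],
    [0,0,0,0,0,2.5,-1],
    [0,0,0,0,0,4,-1],
    [0,0,0,0,0,5.5,-1],
    [0,0,0,0,0,7,-1]
  ]
}}

```text
clock: 17.92
position: [503.8, 329.4, 70.9]
ee_rot: [-0.622, 0.783, 0.0, -0.0]
contact_force: [-4.7, 1.6, -2.6]
gripper_width: 14.4
grasp_force: 59.4
```

```bash
python3 - <<'E'
from h import *
feel(6)
E
```

```text
F along,lat,z -5.19 -0.27 -2.66 std [0.49 0.5  0.33] tcp along,lat,z 415.8 435.1 70.8 t 18.225 tq [ 0.341  1.773 -0.067] q [-6.217e-01  7.833e-01  0.000e+00 -4.000e-04]
```

>>> {"method": "carry_out", "body": {
  "motion": [
    [0,0,0,0,0,1,-1],
    [0,0,0,0,0,2,-1],
    [0,0,0,0,0,3,-1],
    [0,0,0,0,0,4,-1],
    [0,0,0,0,0,4,-1]
  ]
}}

```text
clock: 18.85
position: [503.7, 329.7, 67.9]
ee_rot: [-0.622, 0.783, 0.0, -0.0]
contact_force: [-7.1, -0.1, 2.3]
gripper_width: 14.5
grasp_force: 59.9
```

>>> {"method": "carry_out", "body": {
  "motion": [
    [0,0,0,0,0,1,-1],
    [0,0,0,0,0,2,-1],
    [0,0,0,0,0,3,-1],
    [0,0,0,0,0,3,-1]
  ]
}}

```text
clock: 19.35
position: [503.8, 329.9, 65.0]
ee_rot: [-0.622, 0.783, 0.0, 0.0]
contact_force: [-7.4, 1.3, 2.0]
gripper_width: 14.7
grasp_force: 60.0
```

```bash
python3 - <<'E'
from h import *
feel(8); w=get_image("wrist")["color"]; s=get_image("scene")["color"][130:205,165:265]
b=cv2.resize(s,None,fx=5,fy=5,interpolation=cv2.INTER_CUBIC)
o=np.zeros((420,800,3),np.uint8); o[:420,:420]=cv2.resize(w[130:340,:210],(420,420)); o[:375,420:800]=b[:,60:440]; cv2.imwrite("pics/m7.png",o)
E
```

```text
F along,lat,z -7.89 -0.2 2.15 std [0.43 0.4  0.6 ] tcp along,lat,z 415.8 435.7 65.0 t 19.75 tq [ 0.359  2.33  -0.093] q [-6.219e-01  7.831e-01  1.000e-04  3.000e-04]
```

View pics/m7.png

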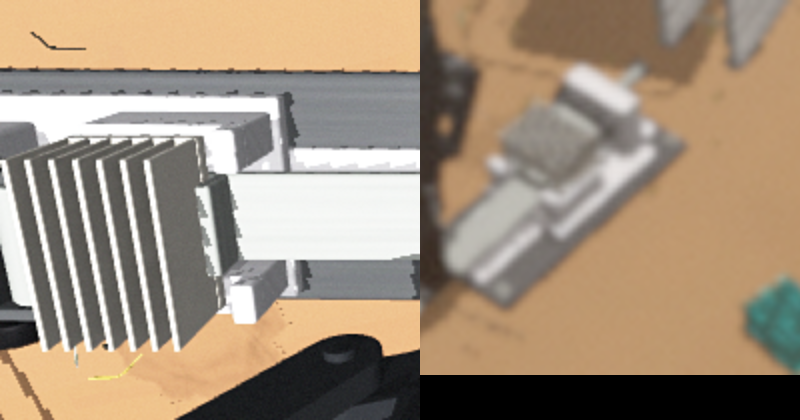

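The sink has dropped behind the ridges, at crop (110,245), and is level. The blade is now clear below it and the z force shows the unloading. I'll draw back gently.

>>> {"method": "carry_out", "body": {
  "motion": [
    [0,0,0,0,0.7,0,-1],
    [0,0,0,0,1.5,0,-1],
    [0,0,0,0,2.5,0,-1],
    [0,0,0,0,3.5,0,-1],
    [0,0,0,0,4.5,0,-1]
  ]
}}

```text
clock: 20.48
position: [500.3, 330.9, 64.2]
ee_rot: [-0.622, 0.783, -0.0, 0.001]
contact_force: [-1.5, -0.0, -1.0]
gripper_width: 14.5
grasp_force: 59.6
```

>>> {"method": "carry_out", "body": {
  "motion": [
    [0,0,0,0,1,0,-1],
    [0,0,0,0,2,0,-1],
    [0,0,0,0,3,0,-1],
    [0,0,0,0,4,0,-1],
    [0,0,0,0,4,0,-1]
  ]
}}

```text
clock: 21.1
position: [495.7, 331.5, 64.0]
ee_rot: [-0.622, 0.783, -0.0, 0.0]
contact_force: [0.3, 0.1, -1.4]
gripper_width: 14.3
grasp_force: 59.5
```

```bash
python3 - <<'E'
from h import *
feel(8)
E
```

```text
F along,lat,z 0.2 -0.11 -1.79 std [0.59 0.46 0.48] tcp along,lat,z 407.6 435.3 64.0 t 21.5 tq [ 0.01   0.07  -0.052] q [-0.6217  0.7833 -0.      0.    ]
```

>>> {"method": "carry_out", "body": {
  "motion": [
    [0,0,0,0,3,0,-1],
    [0,0,0,0,8,0,-1],
    [0,0,0,0,15,0,-1],
    [0,0,0,0,23,0,-1],
    [0,0,0,0,32,0,-1]
  ]
}}

```text
clock: 22.12
position: [463.9, 338.8, 64.0]
ee_rot: [-0.622, 0.783, 0.0, -0.0]
contact_force: [0.1, 0.6, -2.1]
gripper_width: 14.5
grasp_force: 59.5
```

>>> {"method": "carry_out", "body": {
  "motion": [
    [0,0,0,0,11,0,-1],
    [0,0,0,0,22,0,-1],
    [0,0,0,0,33,0,-1],
    [0,0,0,0,44,0,-1],
    [0,0,0,0,55,0,-1]
  ]
}}

```text
clock: 22.75
position: [410.3, 351.4, 64.1]
ee_rot: [-0.622, 0.783, 0.0, 0.0]
contact_force: [-0.0, 0.4, -1.5]
gripper_width: 14.3
grasp_force: 59.5
```

>>> {"method": "carry_out", "body": {
  "motion": [
    [0,0,0,0,11,0,-1],
    [0,0,0,0,20,0,-1],
    [0,0,0,0,26,0,-1],
    [0,0,0,0,30,0,-1],
    [0,0,0,0,30,0,-1]
  ]
}}

```text
clock: 23.38
position: [381.7, 358.1, 64.0]
ee_rot: [-0.622, 0.783, -0.0, 0.0]
contact_force: [0.7, -0.1, -2.1]
gripper_width: 15.0
grasp_force: 59.5
```

```bash
python3 - <<'E'
from h import *
feel(4); w=get_image("top")["color"]; s=get_image("scene")["color"]
b=cv2.resize(s[130:205,170:250],None,fx=5,fy=5,interpolation=cv2.INTER_CUBIC)
a=cv2.resize(w[145:225,155:235],None,fx=5,fy=5,interpolation=cv2.INTER_CUBIC)
o=np.zeros((400,800,3),np.uint8); o[:,:400]=a; o[:375,400:]=b; cv2.imwrite("pics/m8.png",o)
E
```

```text
F along,lat,z 0.27 -0.09 -1.61 std [0.65 0.21 0.46] tcp along,lat,z 290.7 435.4 64.0 t 23.575 tq [-0.032 -0.016 -0.023] q [-0.6216  0.7834 -0.      0.    ]
```

View pics/m8.png

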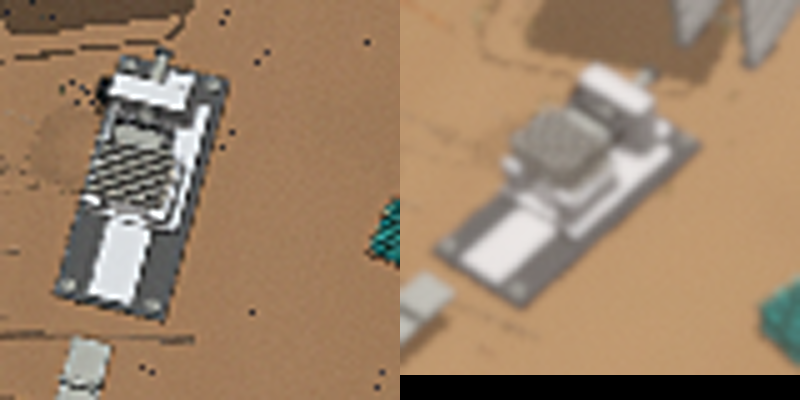

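The sink sits in the head at left (133,175) / right (560,145), and the blade tip at left (85,365) is clear of the base. I'll lay the lifter on the open desk to the right and then inspect the sink from above.

>>> {"method": "carry_out", "body": {
  "motion": [
    [0,0,0,10,0,0,-1],
    [0,0,0,32,0,0,-1],
    [0,0,0,60,0,0,-1],
    [0,0,0,90,0,0,-1],
    [0,0,0,114,0,0,-1]
  ]
}}

```text
clock: 24.3
position: [355.2, 245.0, 64.0]
ee_rot: [-0.621, 0.783, -0.0, -0.0]
contact_force: [0.3, -0.1, -0.6]
gripper_width: 14.5
grasp_force: 59.5
```

>>> {"method": "carry_out", "body": {
  "motion": [
    [0,0,0,0,-15,2,-1],
    [0,0,0,0,-35,6,-1],
    [0,0,0,0,-55,12,-1],
    [0,0,0,0,-68,17,-1],
    [0,0,0,0,-72,20,-1]
  ]
}}

```text
clock: 24.92
position: [426.7, 230.4, 43.5]
ee_rot: [-0.621, 0.784, -0.0, -0.0]
contact_force: [-0.7, -0.2, -1.1]
gripper_width: 14.2
grasp_force: 59.5
```

>>> {"method": "carry_out", "body": {
  "motion": [
    [0,0,0,0,0,2,-1],
    [0,0,0,0,0,4,-1],
    [0,0,0,0,0,5.5,-1],
    [0,0,0,0,0,6,-1],
    [0,0,0,0,0,6,-1]
  ]
}}

```text
clock: 25.55
position: [426.0, 230.8, 38.2]
ee_rot: [-0.622, 0.783, 0.0, 0.0]
contact_force: [0.1, -0.1, -0.5]
gripper_width: 14.4
grasp_force: 59.6
```

```bash
python3 - <<'E'
from h import *
feel(5)
E
```

```text
F along,lat,z -1.53 0.06 0.12 std [0.76 0.42 0.63] tcp along,lat,z 362.5 321.4 38.2 t 25.8 tq [0.091 0.338 0.026] q [-6.218e-01  7.832e-01  0.000e+00  2.000e-04]
```

>>> {"method": "carry_out", "body": {
  "motion": [
    [0,0,0,0,0,0,-0.4],
    [0,0,0,0,0,0,0.1],
    [0,0,0,0,0,0,0.5],
    [0,0,0,0,0,0,0.5],
    [0,0,0,0,0,0,0.5]
  ]
}}

```text
clock: 26.42
position: [426.0, 230.6, 38.0]
ee_rot: [-0.622, 0.783, -0.0, -0.0]
contact_force: [0.3, -0.8, -0.1]
gripper_width: 64.1
grasp_force: 0.0
```

>>> {"method": "carry_out", "body": {
  "motion": [
    [0,0,0,0,0,-15,0.5],
    [0,0,0,0,0,-50,0.5],
    [0,0,0,0,0,-100,0.5],
    [0,0,0,0,0,-150,0.5],
    [0,0,0,0,0,-180,0.5]
  ]
}}

```text
clock: 27.05
position: [426.6, 231.1, 220.9]
ee_rot: [-0.622, 0.783, 0.0, 0.002]
contact_force: [-0.8, 0.9, -0.6]
gripper_width: 64.2
grasp_force: 0.0
```

>>> {"method": "carry_out", "body": {
  "motion": [
    [0,0,0,-10,-35,0,0.5],
    [0,0,0,-20,-75,0,0.5],
    [0,0,0,-30,-110,0,0.5],
    [0,0,0,-40,-120,0,0.5],
    [0,0,0,-40,-120,0,0.5]
  ]
}}

```text
clock: 27.68
position: [551.8, 242.5, 217.2]
ee_rot: [-0.622, 0.783, 0.0, -0.001]
contact_force: [-1.3, 0.2, -0.2]
gripper_width: 63.6
grasp_force: 0.0
```

```bash
python3 - <<'E'
from h import *
d=feel(3); d=get_image("wrist"); cv2.imwrite("pics/w9.png",cv2.resize(d["color"],(800,600)))
np.savez("w9.npz",**{k:d[k] for k in("color","mtx","position","orientation")})
E
```

```text
F along,lat,z 0.32 -0.11 -0.17 std [0.69 0.26 0.48] tcp along,lat,z 481.6 361.1 217.9 t 27.825 tq [ 0.049  0.016 -0.001] q [-6.22e-01  7.83e-01  1.00e-04 -2.00e-04]
```

View pics/w9.png

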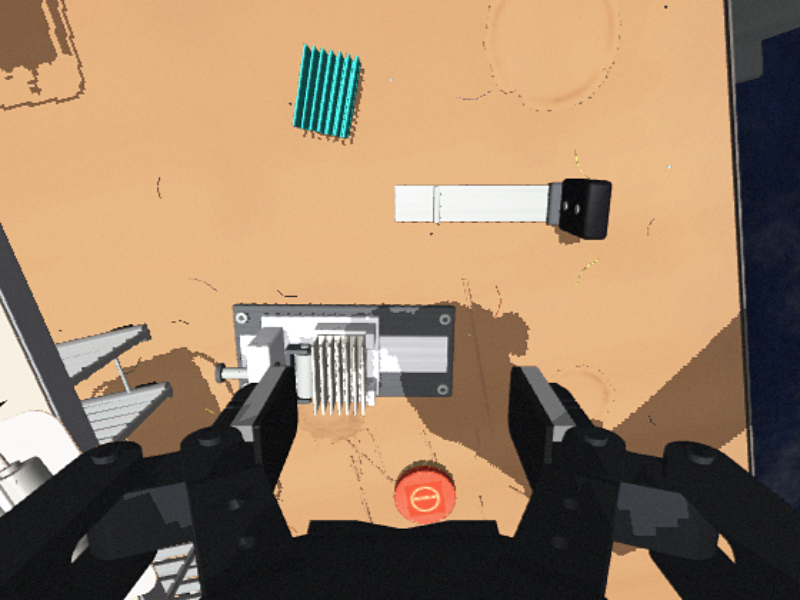

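The sink is square between the roller at (303,370) and the ridges at (372,370). The lifter lies flat on the desk at (500,203), clear of everything. A quick check of the sink's lateral position before handing in.

```bash
python3 - <<'E'
from h import *
d=np.load("w9.npz"); P=cast(d,np.array([[314,337],[363,335],[318,414],[367,414]])*.7,60)
Q=cast(d,np.array([[234,305],[454,305],[452,397],[237,397]])*.7,10)
o=np.array([(Q@c)[[1,2]].mean()+77,(Q@n).mean()]); print("clamp",o,"sink in clamp along",(P@c-o[0]).round(1),"lat",(P@n-o[1]).round(1),"centre",(P@c).mean()-o[0],(P@n).mean()-o[1])
E
```

```text
clamp [518.67758009 434.55472603] sink in clamp along [ 20.3 -12.   20.2 -13.6] lat [-30.5 -31.9  25.8  25.7] centre 3.744108265011505 -2.7089717911848084
```

```bash
python3 -c "
from bench import *
print(job_done())"
```

```text
the job is handed in; nothing more can be done
None
```

The job is handed in (no verdict came back): the sink was pushed in at about 5 N (the reading rose to about 8 N as it touched down) and sits square on the rails between ridges and roller. The lifter lies flat on the open desk, clear of the clamp.

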